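Free the glaze-stuck clamp screw of a mill jar and open the jar

ROBOT

A 7-joint arm with a two-finger parallel gripper is mounted at the origin on the work surface; the furniture and walls round the work are solid. World frame = base frame: x ahead of the robot, y to its left, z up, the work surface at z = 0. Lengths are in m, angles in rad, forces in N, time in s.
With the tool pointing down it reaches from about 0.425 to 0.925 m from the base axis. Payload 6.8 kg.
Tool frame: the origin (TCP) lies on the centre line of the jaws, within the pads' length; the fingertips stand 25 mm ahead of it and the grasp point (between the pads) lies 6 mm ahead of it; z points along the fingers, y is the line along which they close (so a half turn about z gives the same grasp; the last joint's range is limited). The gripper opens to 85 mm and grips with 20 to 120 N. Pads are 22 mm wide; open, the fingers measure 114 mm over their backs; the gripper's body (76 mm by 85 mm) begins 54 mm behind the grasp point. The pads swing forward as they close: fully open they stand 13 mm farther back than shut.
Start: joints at [1.114, 0.477, 0.022, 1.555, -0.011, 1.109, -0.083], TCP at [0.231, -0.634, 0.256] pointing down, gripper open.
Joint ranges: [-2.96, 2.96], [-0.34, 2.1], [-1.41, 1.46], [0.24, 2.44], [-1.37, 4.51], [0.17, 1.92], [-2.96, 2.96]. Speed limits (rad/s): [2.39, 2.39, 3.14, 3.14, 3.14, 3.14, 3.14].

INTERFACE

Orientations are given as a rotation vector (axis times angle).
In Python, from bench import telemetry, grab_frame, job gives the robot as it stands.
- The arm moves only by the tool apply_moves, never from a script. Its argument "rows" is a list of rows, each a list of 2 entries, a list of its own where there are three numbers: the shift along the tool's x, y, z each as a share of 250 mm, from -1 to 1, then the turn, a rotation vector about the tool's x, y, z each as a share of pi rad, from -1 to 1. A call has 1 to 10 rows; each row is the pose to reach, as a shift and turn from the pose commanded when the call began, along the tool's axes at that moment, turning the shorter way round; what a row does not reach only later rows make up. A row lasts 1/8 s, in which the tool goes at most 62.5 mm and 10.7 degrees, less where a joint would pass 70% of its speed; a pose out of reach is approached as far as the arm can. A call with a number of a shift or a turn outside -1 to 1 is refused whole. A call with a gripper value outside its range is refused whole. "jaw" is the gripper's target within -1 to 1 (fully open at 1, half-way at 0, shut at -1), set as the call begins (left out, the last holds). The fingers move at their own pace and stop on an object; "newtons" is the grip in N (left out, the last holds). Time passes only in rows, so rows that repeat a pose let the fingers close. It gives the time, the measured TCP pose, the force, the opening and the grip force at its end, in the units of the state.
- telemetry.get_obs(): the state, without advancing time (a new reading comes with each control period).
- grab_frame(name): name is "scene" or "top" or "wrist"; returns a dict with "frame" (384x512x3 uint8, red, green, blue), "vertical_fov" (degrees; the focal length in pixels is half the picture's height over the tangent of half this angle, whatever the lens; pixels are square), "cx", "cy" (the principal point, pixels), "k1" (the pictures are not rectified: a ray, as slopes to the right and down, at radius r is drawn at 1 + k1 r^2 times it, then the intrinsics apply), "origin" and "attitude" of the camera in the world. Camera axes: x right, y up, looking along -z (the intrinsics and any distortion apply to the point x, -y, -z); pixel columns grow to the right and rows downward; lengths in m; the calibration is good to about 2 mm. A picture is of the moment at which its call begins. There is no depth.
- job.hand_in(): hands the job in; it is judged then, once.
The state is a dict: "clock": time; "joints": joint angles; "qvel": joint speeds; "tau": joint torques, N m; "tcp_pos": TCP position; "orientation": TCP orientation; "contact_force": force on the tool from outside, world axes, zero at the start; "moment": the same for the moment, N m; "grip_width": finger opening in m; "gripper_force": force on a finger pad.
Only numpy, scipy, OpenCV 4.12 (cv2) and the standard library are available. Lean on these libraries where they do the work, as an engineer would, in place of code of your own. Each camera call takes 0.05 s, during which the arm holds its last target. There are 200 camera calls.

TASK

The clamp screw of the porcelain mill jar is seized with dried glaze. Take hold of its red wing knob and rock it back and forth in small arcs, feeling for the point where it binds and reversing there without wrenching it, until it breaks free; then back the screw off a quarter turn anticlockwise, until its foot is out of the recess in the lid. Swing the blue clamp bar a quarter turn aside, away from the robot, then lift the lid off by its boss, keeping it level, and lay it gently, right side up, in the middle of the round wooden bat, leaving everything else where it is.

Things in the scene. Friction and masses are not known exactly. Their poses are not given: they have to be found in the camera images.
- mill_jar: White porcelain mill jar, 126 mm in diameter, rim 130 mm above the bench, fixed, held in a steel band with two 13 mm posts at y = +83 and -83 mm in its frame (nuts up to z = 214 mm). Origin: on its axis at the bench top, z up. A blue clamp bar (30 mm wide, 14 mm thick, top at z = 198 mm) lies from post to post over the lid.
- knob_grip (a point): Middle of the red wing knob, above the lid: a flat upright wing 13 mm thick (its own x), 64 mm long (own y) and 30 mm high (z, up); this point is 15 mm below its top, 34 mm above the clamp bar's top and 24 mm above the crusted boss under the knob. Pinch it across its 13 mm from above. It turns with the screw and rises 2.5 mm per radian of loosening.
- screw (a joint): Turn of the clamp screw, rad, within 0.15 of 0 as found, growing anticlockwise from above (loosening), at most 1.65. Seized: it moves up to 0.4 either way (drag 0.1 to 0.2 N m), then binds hard. Strokes to the bind in alternate directions gain ground unevenly: no bind's place (-0.5 to 0.6) is known beforehand; opposite ones lie over 0.15 apart. After 3 to 6 strokes it goes on anticlockwise; from 0.9 its foot clears the lid's 2.5 mm recess.
- wing_knob (a joint): Wind-up of the knob on the screw, rad, positive when the knob is turned anticlockwise against resistance: it sits on a nylon shear bush that gives elastically, 0.2 rad per N m. The bush shears beyond 0.16 rad either way (0.8 N m at the knob); 0.3 to 0.4 N m (0.06 to 0.08 rad) is enough to tell that the screw binds.
- clamp_bar (a joint): Swing of the clamp bar about its pivot post, rad, 0 as found (over the lid), growing clockwise from above, so that its free end goes away from the robot; at most 1.7; it clears the lid from 1.2 on. It turns stiffly (0.25 N m) and stays where it is left. The knob is carried on it 83 mm from the pivot, so the bar may be swung by the knob.
- bar_pivot (a point): Axis of the clamp bar's pivot, the jar's post at y = -83 mm (on the right), at the height of the bar's top (198 mm).
- lid_boss (a point): Centre, half-way up, of the round boss (40 mm in diameter, 25 mm high) by which the loose porcelain lid is gripped. The lid's flange, 121 mm in diameter, has its top 12.5 mm below this point; under it a plug 86 mm in diameter sits 8 mm deep in the jar's 97 mm mouth. The plug's underside is 35.5 mm below this point; z is up. 0.3 to 0.5 kg.
- bat_top (a point): Centre of the top face of the round plywood bat, 190 mm in diameter and 14 mm thick, lying fixed on the bench.
- slip_cup: Pale grey-green cup, 66 mm wide and 66 mm high, a loose bystander behind the jar.
- test_bowl: Small green bowl, 96 mm wide and 46 mm high, a loose bystander on the right.
- glaze_jar: Dark blue glaze pot, 58 mm wide and 72 mm high, a loose bystander beyond the bat.
- lid: The lid of point lid_boss as a whole; origin on its axis at the underside of its seal, 27.5 mm below the centre of the boss.
- bat: The bat of point bat_top as a whole; origin on the bench under its centre.
Mind the look-alikes: they are no part of the job. What is shaped like the lid but turquoise is not meant. Of the things that look like the bat, the larger one is meant.

How it is judged:
By the outcome, as a careful person would: the job done as asked, in the order asked, and still so for the second after the job is handed in, with the robot touching nothing.
It also fails if it takes over 69 s, if anything falls off the work surface, if the arm or the gripper's body presses on something with over 40 N, if the wrist force passes 120 N, or if a joint passes its speed limit or range.

## Working session

There is one attempt and no reset: what is moved stays moved. The work goes in short steps, Python scripts to look and compute and a tool call to move; the robot and the scene stay as the last step left them, time stands still between calls to the robot, and variables do not carry over. Pictures are saved under pics/ and viewed, at most 10 in all, crops included, and the job is handed in when it is done.

Besides the shell and the picture viewer there is one more tool, called after "Request:" as name(argument=value, ...), one argument or row to a line, values as JSON. apply_moves: Moves the arm, as the interface text tells. Its arguments: {"type":"object","properties":{"rows":{"type":"array"},"jaw":{"type":"number"},"newtons":{"type":"number"}},"required":["rows"]}

```bash
mkdir -p pics; cat > h.py <<'E'
import numpy as np, cv2
from scipy.spatial.transform import Rotation as R
from bench import telemetry, grab_frame, job
def att(a):
    a=np.array(a,float)
    return a if a.shape==(3,3) else R.from_rotvec(a).as_matrix()
def K(f):
    F=192/np.tan(np.radians(f["vertical_fov"])/2)
    return F
def ray(f,u,v):
    F=K(f);d=np.array([(u-f["cx"])/F,(v-f["cy"])/F]);s=d.copy()
    for _ in range(30): s=d/(1+f["k1"]*(s@s))
    return np.array(f["origin"]),att(f["attitude"])@np.array([s[0],-s[1],-1])
def atz(f,u,v,z):
    o,d=ray(f,u,v);return o+d*(z-o[2])/d[2]
def proj(f,p):
    c=att(f["attitude"]).T@(np.array(p)-f["origin"]);s=np.array([c[0],-c[1]])/-c[2]
    s=s*(1+f["k1"]*(s@s));return s*K(f)+[f["cx"],f["cy"]]
def snap(name,fn):
    f=grab_frame(name);cv2.imwrite("pics/"+fn,f["frame"][:,:,::-1]);
    import pickle;pickle.dump(f,open("pics/"+fn+".pkl","wb"));return f
def load(fn):
    import pickle;return pickle.load(open("pics/"+fn+".pkl","rb"))
E
python3 - <<'E'
from h import *
a=snap("scene","s0.png");b=snap("top","t0.png")
for f in(a,b):print({k:v for k,v in f.items() if k!="frame"})
print(telemetry.get_obs())
im=np.hstack([a["frame"],b["frame"]])[:,:,::-1]
E
```

```text
{'vertical_fov': 42.920578836691654, 'cx': 256.501907699376, 'cy': 194.74695772018828, 'k1': -0.0636287417776007, 'origin': array([-0.24746759, -1.32884424,  0.83636124]), 'attitude': array([ 1.14475514, -0.29155907, -0.40516808])}
{'vertical_fov': 49.08822204675406, 'cx': 257.8744516379366, 'cy': 192.4970477877518, 'k1': -0.011617862724362486, 'origin': array([0.22756147, 0.05562886, 1.56656823]), 'attitude': array([ 0.1257058 , -0.13006347, -1.5483289 ])}
{'clock': 0.1, 'joints': array([ 1.11390294,  0.47772004,  0.02233179,  1.5563726 , -0.0115194 ,
        1.10934541, -0.08312315]), 'qvel': array([ 3.03200426e-05, -1.85640285e-03,  8.64339903e-04, -1.03641613e-03,
       -1.23816167e-05, -3.30756751e-04,  1.06064135e-03]), 'tau': array([ 5.08625235e-03, -5.97763038e+01,  1.61337912e+00, -2.81956208e+01,
        1.27326068e-02,  4.92642474e-03, -1.16944551e-05]), 'tcp_pos': array([ 0.23051487, -0.63386729,  0.25541251]), 'orientation': array([-3.09229438e+00, -5.44816856e-01,  6.27124641e-04]), 'contact_force': array([ 0.18327811,  0.41757885, -0.13577654]), 'moment': array([ 0.02188839,  0.01835697, -0.0585313 ]), 'gripper_force': 0.0, 'grip_width': 0.0854922345065549}
```

```bash
ls .
```

```text
h.py
pics
```

View pics/t0.png

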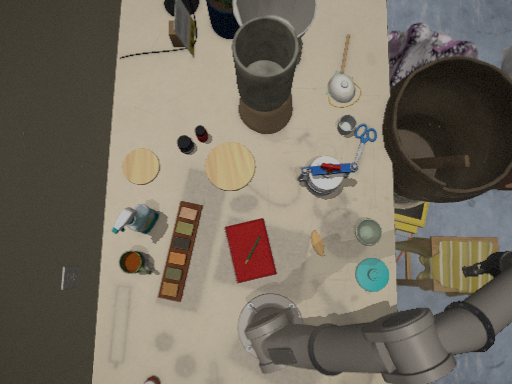

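View pics/s0.png

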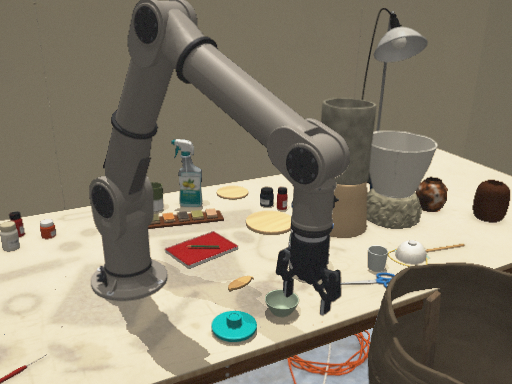

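The top view shows the jar at about (327,175), with the red knob at (330,168). There are two bat-like discs: the larger at (230,166) is meant, the smaller at (140,166) is not. The turquoise lid at (372,275) is a look-alike too. I'll confirm in an enlarged crop.

```bash
python3 - <<'E'
from h import *
f=load("t0.png")
im=f["frame"][100:220,110:390,::-1]
cv2.imwrite("pics/c0.png",cv2.resize(im[:,:],None,fx=2.8,fy=2.8,interpolation=cv2.INTER_CUBIC))
print("base",proj(f,[0,0,0]),"tcp",proj(f,telemetry.get_obs()["tcp_pos"]))
# bat ellipse by colour
hsv=cv2.cvtColor(f["frame"],cv2.COLOR_RGB2HSV)
m=cv2.inRange(hsv,(12,70,150),(28,255,255))
n,l,s,c=cv2.connectedComponentsWithStats(m)
for i in range(1,n):
    if s[i,4]>300:
        x,y,w,h=s[i,:4];print(s[i],c[i],atz(f,*c[i],.014),[np.linalg.norm(atz(f,x,y+h/2,.014)-atz(f,x+w,y+h/2,.014))])
m=cv2.inRange(hsv,(0,150,100),(8,255,255))|cv2.inRange(hsv,(172,150,100),(180,255,255))
n,l,s,c=cv2.connectedComponentsWithStats(m[100:220]);
for i in range(1,n):
    if s[i,4]>15: print("red",s[i],c[i]+[0,100],atz(f,*(c[i]+[0,100]),.24))
m=cv2.inRange(hsv,(105,150,100),(120,255,255))
n,l,s,c=cv2.connectedComponentsWithStats(m);
for i in range(1,n):
    if s[i,4]>15: print("blue",s[i],c[i],atz(f,*c[i],.198))
E
```

```text
base [270.32129075 326.13401929] tcp [479.07967149 264.68238392]
[ 205  142   50   48 1879] [229.56519425 165.72006386] [0.58392187 0.16257857 0.014     ] [np.float64(0.18902255984687738)]
[ 122  149   37   35 1021] [140.41625857 165.9784525 ] [0.57648762 0.49953251 0.014     ] [np.float64(0.13994796771521306)]
red [322  63  19   6  59] [331.03389831 165.6779661 ] [ 0.53856517 -0.18109438  0.24      ]
blue [339 164  13   8  77] [345.2987013  167.62337662] [ 0.54269718 -0.23617742  0.198     ]
blue [307 166  20   9  97] [316.43298969 169.98969072] [ 0.53273939 -0.13974185  0.198     ]
```

View pics/c0.png

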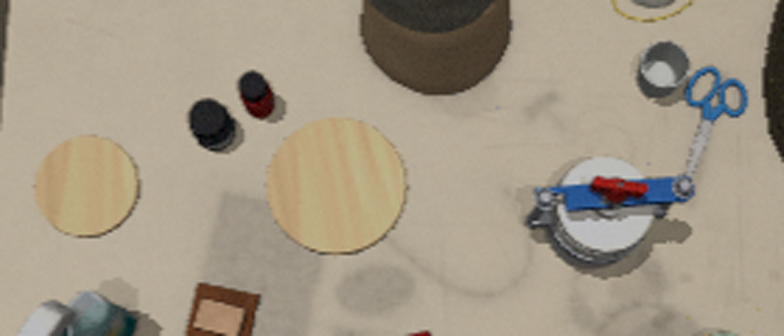

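```bash
cat >> h.py <<'E'
def plan(p,yaw=None):
    "shift and turn shares to TCP p, tool down, tool y at yaw (deg)"
    o=telemetry.get_obs();T=R.from_rotvec(o["orientation"]);t=T.as_matrix()
    s=t.T@(np.array(p)-o["tcp_pos"])/.25
    if yaw is None: yaw=np.degrees(np.arctan2(t[1,1],t[0,1]))
    a=np.radians(yaw);y=np.array([np.cos(a),np.sin(a),0]);z=np.array([0,0,-1.]);x=np.cross(y,z)
    r=(T.inv()*R.from_matrix(np.c_[x,y,z])).as_rotvec()/np.pi
    print("shift",s.round(4),"turn",r.round(4),"| tcp",o["tcp_pos"].round(4),"yaw",np.degrees(np.arctan2(t[1,1],t[0,1])).round(2),"tilt",t[2].round(3),"clock",round(o["clock"],2),"j",o["joints"].round(2))
E
python3 - <<'E'
from h import *
f=load("t0.png")
print(atz(f,304.6,170.4,.214),atz(f,354.3,166.4,.214))
plan([.5385,-.181,.40],-7)
E
```

```text
[ 0.52703153 -0.09847644  0.214     ] [ 0.54373101 -0.26258465  0.214     ]
shift [ 1.7768 -1.2824 -0.5763] turn [-5.000e-04 -3.000e-04 -3.501e-01] | tcp [ 0.2305 -0.6339  0.2554] yaw -70.02 tilt [-0.    -0.002 -1.   ] clock 0.1 j [ 1.11  0.48  0.02  1.56 -0.01  1.11 -0.08]
```

Request:
apply_moves(
  rows=[
    [[0.2,-0.15,-0.4],[0,0,0]],
    [[0.9,-0.64,-0.58],[0,0,-0.175]],
    [[0.9,-0.64,-0.58],[0,0,-0.175]],
    [[0.9,-0.64,-0.58],[0,0,-0.175]],
    [[0.9,-0.64,-0.58],[0,0,-0.175]],
    [[0.9,-0.64,-0.58],[0,0,-0.175]],
    [[0.9,-0.64,-0.58],[0,0,-0.175]],
    [[0.9,-0.64,-0.58],[0,0,-0.175]],
  ],
)

```text
clock: 1.1
tcp_pos: [0.3859, -0.4085, 0.4003]
orientation: [-2.831, -1.36, 0.002]
contact_force: [-0.5, 0.7, -1.2]
grip_width: 0.0853
gripper_force: 0.0
```

```bash
python3 - <<'E'
from h import *
plan([.5385,-.181,.40],-7)
E
```

```text
shift [ 1.0918e+00 -9.2300e-02  7.0000e-04] turn [-0.0006  0.     -0.176 ] | tcp [ 0.3859 -0.4085  0.4003] yaw -38.68 tilt [-0.001 -0.002 -1.   ] clock 1.1 j [ 0.86  0.2  -0.19  1.62  0.04  1.33 -0.01]
```

Request:
apply_moves(
  rows=[
    [[1,-0.09,0],[0,0,-0.176]],
    [[1,-0.09,0],[0,0,-0.176]],
    [[1,-0.09,0],[0,0,-0.176]],
    [[1,-0.09,0],[0,0,-0.176]],
    [[1,-0.09,0],[0,0,-0.176]],
    [[1,-0.09,0],[0,0,-0.176]],
  ],
)

```text
clock: 1.85
tcp_pos: [0.5249, -0.1993, 0.4004]
orientation: [-2.351, -2.082, 0.002]
contact_force: [-0.6, -0.4, -0.4]
grip_width: 0.0857
gripper_force: 0.0
```

```bash
python3 - <<'E'
from h import *
plan([.5385,-.181,.40],-7)
f=snap("wrist","w1.png");print(f["origin"],f["attitude"],f["vertical_fov"])
E
```

```text
shift [0.0791 0.0451 0.0015] turn [-0.0005  0.0001  0.0002] | tcp [ 0.5249 -0.1993  0.4004] yaw -6.96 tilt [-0.    -0.002 -1.   ] clock 1.85 j [ 0.59  0.22 -0.41  1.61  0.09  1.33  0.05]
[ 0.53467121 -0.11816721  0.51839229] [-0.32199973  0.02146521 -0.12000279] 61.02263595893509
```

View pics/w1.png

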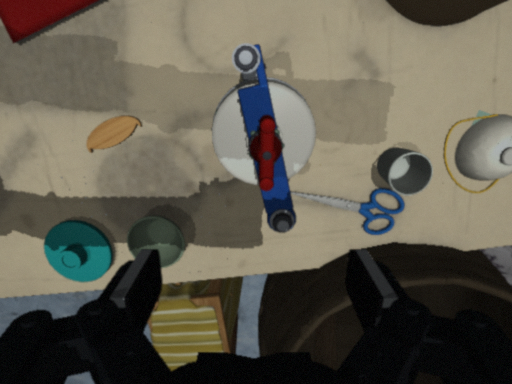

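The wrist view shows the red wing running from (267,121) to (266,187), the posts at (247,57) and (282,220), and the turquoise look-alike at (78,250), well away.

```bash
python3 - <<'E'
from h import *
f=load("w1.png")
hsv=cv2.cvtColor(f["frame"],cv2.COLOR_RGB2HSV)
m=(cv2.inRange(hsv,(0,140,60),(8,255,255))|cv2.inRange(hsv,(172,140,60),(180,255,255)))
m[:90]=0
n,l,s,c=cv2.connectedComponentsWithStats(m);i=1+np.argmax(s[1:,4]);print(s[i],c[i])
ys,xs=np.where(l==i)
P=np.array([atz(f,u,v,.245)[:2] for u,v in zip(xs,ys)])
(r)=cv2.minAreaRect(P.astype(np.float32)*1000);print("rect mm",r)
# bright red only (top face)
v=hsv[...,2][ys,xs];print(np.percentile(v,[10,50,90]))
for t in (v>np.percentile(v,55),):
  print(cv2.minAreaRect(P[t].astype(np.float32)*1000),P[t].mean(0))
p1=atz(f,247,57,.214);p2=atz(f,282,220,.214);print(p1,p2,(p1+p2)/2,np.linalg.norm(p1-p2),np.degrees(np.arctan2(*(p1-p2)[[1,0]])))
im=cv2.resize(f["frame"][90:210,200:330,::-1],None,fx=4,fy=4,interpolation=cv2.INTER_CUBIC);cv2.imwrite("pics/c1.png",im)
E
```

```text
[258 118  18  72 871] [266.7543054  153.45350172]
rect mm ((537.7589721679688, -181.16256713867188), (62.14745330810547, 14.55443000793457), 84.21055603027344)
[ 70.  91. 101.]
((538.0885620117188, -181.0526123046875), (58.65229797363281, 8.819579124450684), 82.11608123779297) [ 0.53860053 -0.17877644]
[ 0.53073554 -0.09920501  0.214     ] [ 0.54643672 -0.25778038  0.214     ] [ 0.53858613 -0.1784927   0.214     ] 0.15935079563986776 95.65464977887736
```

View pics/c1.png

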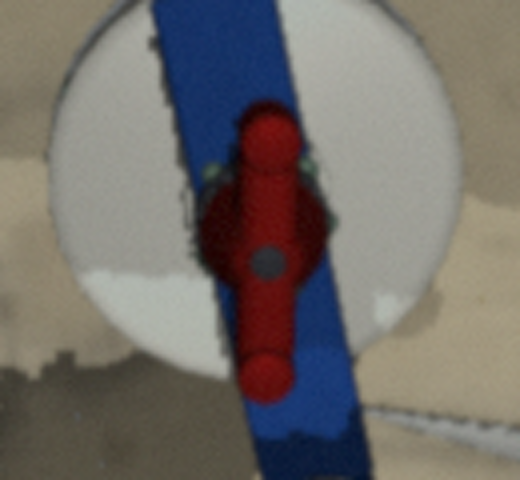

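```bash
python3 - <<'E'
from h import *
f=load("w1.png")
a=atz(f,267.7,125.5,.245);b=atz(f,266.4,184.2,.245);print(a,b,(a+b)/2,np.linalg.norm(a-b),np.degrees(np.arctan2(*(a-b)[[1,0]])),atz(f,266.75,155.5,.249))
c=(a+b)/2
plan([c[0],c[1],.245],np.degrees(np.arctan2(*(a-b)[[1,0]]))-90)
E
```

```text
[ 0.54146071 -0.15653133  0.245     ] [ 0.53478039 -0.20755118  0.245     ] [ 0.53812055 -0.18204125  0.245     ] 0.0514553361923128 82.54037830958629 [ 0.53784449 -0.18093496  0.249     ]
shift [0.078  0.0456 0.6222] turn [-0.0004  0.0002  0.0023] | tcp [ 0.5246 -0.1999  0.4006] yaw -7.04 tilt [-0.001 -0.001 -1.   ] clock 1.9 j [ 0.59  0.21 -0.41  1.61  0.09  1.33  0.05]
```

Request:
apply_moves(
  rows=[
    [[0.081,0.045,0.0],[0,0,0.002]],
    [[0.081,0.045,0.2],[0,0,0.002]],
    [[0.081,0.045,0.4],[0,0,0.002]],
    [[0.081,0.045,0.5],[0,0,0.002]],
    [[0.081,0.045,0.58],[0,0,0.002]],
    [[0.081,0.045,0.634],[0,0,0.002]],
    [[0.081,0.045,0.634],[0,0,0.002]],
    [[0.081,0.045,0.634],[0,0,0.002]],
  ],
)

```text
clock: 2.9
tcp_pos: [0.5395, -0.1793, 0.2436]
orientation: [2.356, 2.076, 0.001]
contact_force: [0.3, 0.1, 0.5]
grip_width: 0.0859
gripper_force: 0.0
```

Request:
apply_moves(
  rows=[
    [[0,0,0],[0,0,0]],
    [[0,0,0],[0,0,0]],
    [[0,0,0],[0,0,0]],
    [[0,0,0],[0,0,0]],
    [[0,0,0],[0,0,0]],
    [[0,0,0],[0,0,0]],
    [[0,0,0],[0,0,0]],
    [[0,0,0],[0,0,0]],
  ],
  jaw=-1,
  newtons=60,
)

```text
clock: 3.9
tcp_pos: [0.5391, -0.1786, 0.243]
orientation: [-2.356, -2.078, 0.0]
contact_force: [-2.6, 1.4, 4.3]
grip_width: 0.0116
gripper_force: 61.0
```

```bash
python3 - <<'E'
from h import *
plan([.538,-.181,.242],-7.4)
o=telemetry.get_obs();print(o["contact_force"],o["moment"],o["grip_width"],o["gripper_force"])
E
```

```text
shift [-0.0099 -0.0033  0.0039] turn [-0.      0.      0.0011] | tcp [ 0.5391 -0.1786  0.243 ] yaw -7.19 tilt [-0. -0. -1.] clock 3.9 j [ 0.54  0.35 -0.41  1.81  0.16  1.02 -0.06]
[-2.59426233  1.36997584  4.32745497] [0.22150656 0.57880119 0.01733151] 0.011608765825997071 61.04767620563507
```

```bash
cat > q.py <<'E'
from h import *
import os
v=[]
o=telemetry.get_obs()
t=R.from_rotvec(o["orientation"]).as_matrix()
print("yaw rad",np.arctan2(t[1,1],t[0,1]).round(4),"Mz",o["moment"].round(3),"F",o["contact_force"].round(1),"tcp",o["tcp_pos"].round(4),"tau7",o["tau"][6].round(3),"w",o["grip_width"].round(4),"clk",round(o["clock"],2))
E
cat /dev/null
```

Request:
apply_moves(
  rows=[
    [[0,0,0],[0,0,-0.012]],
    [[0,0,0],[0,0,-0.022]],
    [[0,0,0],[0,0,-0.022]],
  ],
)

```text
clock: 4.28
tcp_pos: [0.5391, -0.1786, 0.2432]
orientation: [-2.282, -2.159, 0.0]
contact_force: [-3.6, 0.8, 6.9]
grip_width: 0.0117
gripper_force: 61.4
```

```bash
python3 q.py
```

```text
Traceback (most recent call last):
  File "q.py", line 6, in <module>
    print("yaw rad",np.arctan2(t[1,1],t[0,1]).round(4),"Mz",o["moment"].round(3),"F",o["contact_force"].round(1),"tcp",o["tcp_pos"].round(4),"tau7",o["tau"][6].round(3),"w",o["grip_width"].round(4),"clk",round(o["clock"],2))
                                                                                                                                                                             ^^^^^^^^^^^^^^^^^^^^^
AttributeError: 'float' object has no attribute 'round'
```

```bash
sed -i 's/o\["grip_width"\].round(4)/round(o["grip_width"],4)/' q.py; python3 q.py
```

```text
yaw rad -0.0553 Mz [ 0.219  0.755 -0.054] F [-3.6  0.8  6.9] tcp [ 0.5391 -0.1786  0.2432] tau7 0.146 w 0.0117 clk 4.28
```

Request:
apply_moves(
  rows=[
    [[0,0,0],[0,0,-0.01]],
    [[0,0,0],[0,0,-0.018]],
    [[0,0,0],[0,0,-0.018]],
  ],
)

```text
clock: 4.65
tcp_pos: [0.5389, -0.1786, 0.2432]
orientation: [-2.22, -2.222, 0.0]
contact_force: [-4.1, 1.3, 7.1]
grip_width: 0.0122
gripper_force: 61.5
```

```bash
python3 q.py
```

```text
yaw rad 0.0007 Mz [ 0.338  0.889 -0.192] F [-4.1  1.3  7.1] tcp [ 0.5389 -0.1786  0.2432] tau7 0.301 w 0.0122 clk 4.65
```

Request:
apply_moves(
  rows=[
    [[0,0,0],[0,0,-0.008]],
    [[0,0,0],[0,0,-0.016]],
    [[0,0,0],[0,0,-0.016]],
  ],
)

```text
clock: 5.03
tcp_pos: [0.5388, -0.1786, 0.2433]
orientation: [-2.164, -2.277, 0.001]
contact_force: [-4.3, 1.0, 8.1]
grip_width: 0.0118
gripper_force: 61.5
```

```bash
python3 q.py
```

```text
yaw rad 0.0509 Mz [ 0.325  1.104 -0.169] F [-4.3  1.   8.1] tcp [ 0.5388 -0.1786  0.2433] tau7 0.288 w 0.0118 clk 5.03
```

Request:
apply_moves(
  rows=[
    [[0,0,-0.001],[0,0,-0.01]],
    [[0,0,-0.002],[0,0,-0.02]],
    [[0,0,-0.002],[0,0,-0.02]],
  ],
)

```text
clock: 5.4
tcp_pos: [0.5386, -0.1787, 0.2434]
orientation: [-2.091, -2.343, 0.001]
contact_force: [-4.1, 1.6, 7.6]
grip_width: 0.0121
gripper_force: 61.3
```

```bash
python3 q.py
```

```text
yaw rad 0.1137 Mz [ 0.285  0.987 -0.241] F [-4.1  1.6  7.6] tcp [ 0.5386 -0.1787  0.2434] tau7 0.381 w 0.0121 clk 5.4
```

Request:
apply_moves(
  rows=[
    [[0,0,0],[0,0,-0.006]],
    [[0,0,-0.001],[0,0,-0.01]],
    [[0,0,-0.001],[0,0,-0.01]],
  ],
)

```text
clock: 5.78
tcp_pos: [0.5385, -0.1787, 0.2435]
orientation: [-2.054, -2.375, 0.001]
contact_force: [-4.2, 1.0, 6.0]
grip_width: 0.0121
gripper_force: 61.2
```

```bash
python3 q.py
```

```text
yaw rad 0.1444 Mz [ 0.307  0.975 -0.408] F [-4.2  1.   6. ] tcp [ 0.5385 -0.1787  0.2435] tau7 0.428 w 0.0121 clk 5.78
```

Request:
apply_moves(
  rows=[
    [[0,0,0],[0,0,0.02]],
    [[0,0,0],[0,0,0.04]],
    [[0,0,0.001],[0,0,0.06]],
    [[0,0,0.001],[0,0,0.08]],
    [[0,0,0.001],[0,0,0.08]],
  ],
)

```text
clock: 6.4
tcp_pos: [0.5396, -0.1785, 0.2432]
orientation: [2.335, 2.101, 0.001]
contact_force: [0.5, -0.2, 1.1]
grip_width: 0.0119
gripper_force: 60.6
```

```bash
python3 q.py
```

```text
yaw rad -0.1051 Mz [ 0.155 -0.115  0.071] F [ 0.5 -0.2  1.1] tcp [ 0.5396 -0.1785  0.2432] tau7 -0.395 w 0.0119 clk 6.4
```

Request:
apply_moves(
  rows=[
    [[0,0,0],[0,0,0.01]],
    [[0,0,0],[0,0,0.02]],
    [[0,0,0],[0,0,0.02]],
  ],
)

```text
clock: 6.78
tcp_pos: [0.5394, -0.1786, 0.2431]
orientation: [2.402, 2.025, 0.001]
contact_force: [2.0, 0.4, -2.6]
grip_width: 0.0122
gripper_force: 60.1
```

```bash
python3 q.py
```

```text
yaw rad -0.1698 Mz [ 0.108 -0.662 -0.055] F [ 2.   0.4 -2.6] tcp [ 0.5394 -0.1786  0.2431] tau7 -0.135 w 0.0122 clk 6.78
```

```bash
cat > q.py <<'E'
from h import *
v=[]
for i in range(3):
    o=telemetry.get_obs();v.append([o["moment"][2],o["tau"][6]])
    if i<2: grab_frame("wrist")
t=R.from_rotvec(o["orientation"]).as_matrix()
v=np.array(v)
print("yaw",np.arctan2(t[1,1],t[0,1]).round(4),"Mz",v[:,0].mean().round(3),v[:,0].round(2),"tau7",v[:,1].round(2),"F",o["contact_force"].round(1),"tcp",o["tcp_pos"].round(4),"w",round(o["grip_width"],4),"clk",round(o["clock"],2))
E
python3 q.py
```

```text
yaw -0.1692 Mz -0.043 [-0.06 -0.04 -0.03] tau7 [-0.14 -0.03  0.01] F [ 2.4  0.5 -3. ] tcp [ 0.5393 -0.1786  0.2431] w 0.012 clk 6.88
```

Request:
apply_moves(
  rows=[
    [[0,0,0],[0,0,0.01]],
    [[0,0,0],[0,0,0.018]],
    [[0,0,0],[0,0,0.018]],
  ],
)

```text
clock: 7.25
tcp_pos: [0.5393, -0.1787, 0.2431]
orientation: [2.458, 1.956, 0.0]
contact_force: [4.7, 0.2, -5.1]
grip_width: 0.0122
gripper_force: 59.6
```

```bash
python3 q.py
```

```text
yaw -0.2258 Mz 0.189 [0.16 0.16 0.24] tau7 [-0.31 -0.22 -0.18] F [ 5.3  0.3 -6.4] tcp [ 0.5393 -0.1787  0.2432] w 0.0118 clk 7.35
```

Request:
apply_moves(
  rows=[
    [[0,0,0],[0,0,0.007]],
    [[0,0,0],[0,0,0.013]],
    [[0,0,0],[0,0,0.013]],
  ],
)

```text
clock: 7.72
tcp_pos: [0.5394, -0.1787, 0.2432]
orientation: [2.497, 1.906, 0.001]
contact_force: [5.8, -0.1, -6.9]
grip_width: 0.012
gripper_force: 59.5
```

```bash
python3 q.py
```

```text
yaw -0.2669 Mz 0.324 [0.32 0.35 0.31] tau7 [-0.39 -0.33 -0.32] F [ 6.3 -0.6 -6.5] tcp [ 0.5394 -0.1787  0.2432] w 0.0118 clk 7.83
```

Request:
apply_moves(
  rows=[
    [[0,0,0],[0,0,0.007]],
    [[0,0,0],[0,0,0.007]],
    [[0,0,0],[0,0,0.007]],
  ],
)

```text
clock: 8.2
tcp_pos: [0.5395, -0.1787, 0.2432]
orientation: [2.517, 1.879, 0.001]
contact_force: [6.1, -0.5, -6.5]
grip_width: 0.0121
gripper_force: 59.5
```

```bash
python3 q.py
```

```text
yaw -0.2886 Mz 0.418 [0.42 0.45 0.38] tau7 [-0.4 -0.4 -0.4] F [ 6.2 -0.3 -6.3] tcp [ 0.5395 -0.1787  0.2432] w 0.0118 clk 8.3
```

Request:
apply_moves(
  rows=[
    [[0,0,0],[0,0,-0.02]],
    [[0,0,0],[0,0,-0.04]],
    [[0,0,-0.001],[0,0,-0.06]],
    [[0,0,-0.001],[0,0,-0.08]],
    [[0,0,-0.001],[0,0,-0.08]],
  ],
)

```text
clock: 8.93
tcp_pos: [0.5384, -0.1787, 0.2434]
orientation: [-2.264, -2.176, 0.001]
contact_force: [1.0, 0.9, -3.4]
grip_width: 0.0123
gripper_force: 60.0
```

```bash
python3 q.py
```

```text
yaw -0.0396 Mz -0.149 [-0.12 -0.15 -0.18] tau7 [0.44 0.22 0.14] F [-0.3  0.3 -2.2] tcp [ 0.5384 -0.1787  0.2434] w 0.0118 clk 9.03
```

Drag only. On in small steps.

Request:
apply_moves(
  rows=[
    [[0,0,0],[0,0,-0.01]],
    [[0,0,-0.001],[0,0,-0.02]],
    [[0,0,-0.001],[0,0,-0.02]],
  ],
)

```text
clock: 9.4
tcp_pos: [0.5384, -0.1787, 0.2435]
orientation: [-2.192, -2.249, 0.002]
contact_force: [-2.1, 1.2, -1.4]
grip_width: 0.0122
gripper_force: 60.1
```

```bash
python3 q.py
```

```text
yaw 0.0248 Mz -0.103 [-0.12 -0.1  -0.09] tau7 [0.3  0.19 0.15] F [-3.3  1.6 -2.2] tcp [ 0.5384 -0.1787  0.2435] w 0.012 clk 9.5
```

Request:
apply_moves(
  rows=[
    [[0,0,0],[0,0,-0.01]],
    [[0,0,-0.001],[0,0,-0.022]],
    [[0,0,-0.001],[0,0,-0.022]],
  ],
)

```text
clock: 9.88
tcp_pos: [0.5389, -0.1786, 0.2439]
orientation: [-2.113, -2.324, 0.0]
contact_force: [-3.2, 2.5, -2.5]
grip_width: 0.0121
gripper_force: 60.0
```

```bash
python3 q.py
```

```text
yaw 0.0944 Mz 0.001 [-0.    0.02 -0.01] tau7 [0.23 0.11 0.06] F [-3.1  1.2 -4.2] tcp [ 0.539  -0.1786  0.2438] w 0.0123 clk 9.97
```

Request:
apply_moves(
  rows=[
    [[0,0,0],[0,0,-0.01]],
    [[0,0,0],[0,0,-0.02]],
    [[0,0,0],[0,0,-0.02]],
  ],
)

```text
clock: 10.35
tcp_pos: [0.5392, -0.1787, 0.244]
orientation: [2.039, 2.39, 0.0]
contact_force: [-2.7, 1.1, -3.2]
grip_width: 0.0118
gripper_force: 59.9
```

```bash
python3 q.py
```

```text
yaw 0.157 Mz -0.032 [-0.02 -0.01 -0.06] tau7 [0.19 0.08 0.03] F [-2.5  1.8 -4.5] tcp [ 0.5392 -0.1787  0.244 ] w 0.0119 clk 10.45
```

Request:
apply_moves(
  rows=[
    [[0,0,0],[0,0,-0.01]],
    [[0,0,0],[0,0,-0.02]],
    [[0,0,0],[0,0,-0.02]],
  ],
)

```text
clock: 10.82
tcp_pos: [0.539, -0.1787, 0.2441]
orientation: [-1.963, -2.452, 0.0]
contact_force: [-4.1, 1.8, -2.7]
grip_width: 0.012
gripper_force: 59.9
```

```bash
python3 q.py
```

```text
yaw 0.2198 Mz -0.109 [-0.09 -0.12 -0.12] tau7 [0.27 0.17 0.12] F [-3.7  2.2 -1.8] tcp [ 0.5391 -0.1787  0.2441] w 0.012 clk 10.93
```

Request:
apply_moves(
  rows=[
    [[0,0,0],[0,0,-0.01]],
    [[0,0,-0.0005],[0,0,-0.02]],
    [[0,0,-0.0005],[0,0,-0.02]],
  ],
)

```text
clock: 11.3
tcp_pos: [0.5389, -0.1787, 0.2442]
orientation: [-1.884, -2.513, 0.0]
contact_force: [-5.3, 2.2, -1.5]
grip_width: 0.0119
gripper_force: 60.1
```

```bash
python3 q.py
```

```text
yaw 0.2838 Mz -0.132 [-0.15 -0.09 -0.15] tau7 [0.26 0.16 0.14] F [-4.2  1.7 -1.8] tcp [ 0.539  -0.1787  0.2442] w 0.012 clk 11.4
```

Request:
apply_moves(
  rows=[
    [[0,0,0],[0,0,-0.01]],
    [[0,0,-0.0005],[0,0,-0.02]],
    [[0,0,-0.0005],[0,0,-0.02]],
  ],
)

```text
clock: 11.78
tcp_pos: [0.5388, -0.1788, 0.2443]
orientation: [-1.805, -2.57, 0.001]
contact_force: [-4.4, 2.3, -1.3]
grip_width: 0.012
gripper_force: 60.2
```

```bash
python3 q.py
```

```text
yaw 0.346 Mz -0.319 [-0.27 -0.36 -0.32] tau7 [0.46 0.36 0.33] F [-5.5  2.4 -1.7] tcp [ 0.5387 -0.1788  0.2442] w 0.0119 clk 11.88
```

Bind building; a touch more to be sure.

Request:
apply_moves(
  rows=[
    [[0,0,0],[0,0,-0.005]],
    [[0,0,0],[0,0,-0.005]],
    [[0,0,0],[0,0,-0.005]],
  ],
)

```text
clock: 12.25
tcp_pos: [0.5387, -0.1788, 0.2443]
orientation: [-1.785, -2.584, 0.001]
contact_force: [-5.0, 2.0, -1.5]
grip_width: 0.0118
gripper_force: 60.3
```

```bash
python3 q.py
```

```text
yaw 0.3615 Mz -0.392 [-0.41 -0.36 -0.4 ] tau7 [0.38 0.38 0.38] F [-5.7  2.6 -1.6] tcp [ 0.5387 -0.1788  0.2443] w 0.0116 clk 12.35
```

Request:
apply_moves(
  rows=[
    [[0,0,0],[0,0,0.02]],
    [[0,0,0],[0,0,0.04]],
    [[0,0,0.001],[0,0,0.06]],
    [[0,0,0.001],[0,0,0.082]],
    [[0,0,0.001],[0,0,0.082]],
  ],
)

```text
clock: 12.98
tcp_pos: [0.5397, -0.1786, 0.244]
orientation: [2.1, 2.335, 0.001]
contact_force: [0.1, 1.5, -5.6]
grip_width: 0.0121
gripper_force: 59.6
```

```bash
python3 q.py
```

```text
yaw 0.1061 Mz 0.117 [0.13 0.11 0.11] tau7 [-0.45 -0.21 -0.12] F [-0.2  1.7 -5.8] tcp [ 0.5397 -0.1786  0.244 ] w 0.0118 clk 13.07
```

Request:
apply_moves(
  rows=[
    [[0,0,0],[0,0,0.01]],
    [[0,0,0.001],[0,0,0.022]],
    [[0,0,0.001],[0,0,0.022]],
  ],
)

```text
clock: 13.45
tcp_pos: [0.5398, -0.1786, 0.2439]
orientation: [2.182, 2.259, 0.002]
contact_force: [3.2, 1.8, -6.8]
grip_width: 0.012
gripper_force: 59.3
```

```bash
python3 q.py
```

```text
yaw 0.0351 Mz 0.13 [0.1  0.13 0.16] tau7 [-0.33 -0.2  -0.15] F [ 3.3  2.7 -8.4] tcp [ 0.5397 -0.1786  0.2439] w 0.0118 clk 13.55
```

Request:
apply_moves(
  rows=[
    [[0,0,0],[0,0,0.01]],
    [[0,0,0.001],[0,0,0.022]],
    [[0,0,0.001],[0,0,0.022]],
  ],
)

```text
clock: 13.92
tcp_pos: [0.5396, -0.1786, 0.2437]
orientation: [2.26, 2.181, 0.001]
contact_force: [4.6, 2.1, -8.9]
grip_width: 0.0116
gripper_force: 59.2
```

```bash
python3 q.py
```

```text
yaw -0.0347 Mz 0.159 [0.18 0.16 0.14] tau7 [-0.3  -0.21 -0.17] F [ 4.2  2.4 -7.7] tcp [ 0.5394 -0.1787  0.2437] w 0.0123 clk 14.03
```

Request:
apply_moves(
  rows=[
    [[0,0,0],[0,0,0.01]],
    [[0,0,0.001],[0,0,0.022]],
    [[0,0,0.001],[0,0,0.022]],
  ],
)

```text
clock: 14.4
tcp_pos: [0.539, -0.1787, 0.2434]
orientation: [-2.334, -2.103, 0.0]
contact_force: [2.0, 3.0, -5.9]
grip_width: 0.0122
gripper_force: 59.6
```

```bash
python3 q.py
```

```text
yaw -0.1035 Mz 0.006 [-0.01  0.01  0.02] tau7 [-0.21 -0.08 -0.03] F [ 2.6  1.6 -6.2] tcp [ 0.5389 -0.1788  0.2434] w 0.0118 clk 14.5
```

Request:
apply_moves(
  rows=[
    [[0,0,0],[0,0,0.01]],
    [[0,0,0.001],[0,0,0.022]],
    [[0,0,0.001],[0,0,0.022]],
  ],
)

```text
clock: 14.88
tcp_pos: [0.5392, -0.1787, 0.2432]
orientation: [2.405, 2.021, -0.0]
contact_force: [2.3, 1.6, -3.8]
grip_width: 0.0118
gripper_force: 59.8
```

```bash
python3 q.py
```

```text
yaw -0.1725 Mz 0.144 [0.11 0.13 0.19] tau7 [-0.36 -0.23 -0.18] F [ 2.6  1.9 -3.5] tcp [ 0.5392 -0.1788  0.2433] w 0.012 clk 14.97
```

Request:
apply_moves(
  rows=[
    [[0,0,0],[0,0,0.008]],
    [[0,0,0],[0,0,0.016]],
    [[0,0,0],[0,0,0.016]],
  ],
)

```text
clock: 15.35
tcp_pos: [0.5394, -0.1788, 0.2432]
orientation: [2.455, 1.96, 0.0]
contact_force: [3.7, 1.2, -3.7]
grip_width: 0.0118
gripper_force: 59.9
```

```bash
python3 q.py
```

```text
yaw -0.2227 Mz 0.318 [0.3  0.34 0.31] tau7 [-0.46 -0.37 -0.34] F [ 2.6  1.2 -3.3] tcp [ 0.5393 -0.1788  0.2432] w 0.012 clk 15.45
```

Request:
apply_moves(
  rows=[
    [[0,0,0],[0,0,0.006]],
    [[0,0,0],[0,0,0.006]],
    [[0,0,0],[0,0,0.006]],
  ],
)

```text
clock: 15.82
tcp_pos: [0.5394, -0.1788, 0.2432]
orientation: [2.473, 1.937, 0.001]
contact_force: [3.5, 1.6, -3.0]
grip_width: 0.012
gripper_force: 60.0
```

```bash
python3 q.py
```

```text
yaw -0.2417 Mz 0.378 [0.36 0.36 0.42] tau7 [-0.4  -0.39 -0.39] F [ 3.6  0.6 -2.5] tcp [ 0.5394 -0.1788  0.2432] w 0.0122 clk 15.93
```

Request:
apply_moves(
  rows=[
    [[0,0,0],[0,0,-0.02]],
    [[0,0,0],[0,0,-0.04]],
    [[0,0,-0.001],[0,0,-0.06]],
    [[0,0,-0.001],[0,0,-0.082]],
    [[0,0,-0.001],[0,0,-0.082]],
  ],
)

```text
clock: 16.55
tcp_pos: [0.5384, -0.1788, 0.2434]
orientation: [-2.205, -2.236, 0.001]
contact_force: [-1.3, 2.0, 1.6]
grip_width: 0.0124
gripper_force: 60.6
```

```bash
python3 q.py
```

```text
yaw 0.0136 Mz -0.108 [-0.09 -0.1  -0.13] tau7 [0.46 0.22 0.13] F [-2.1  2.4  2.2] tcp [ 0.5384 -0.1788  0.2434] w 0.0116 clk 16.65
```

Request:
apply_moves(
  rows=[
    [[0,0,0],[0,0,-0.012]],
    [[0,0,-0.001],[0,0,-0.024]],
    [[0,0,-0.001],[0,0,-0.024]],
  ],
)

```text
clock: 17.02
tcp_pos: [0.5383, -0.1787, 0.2435]
orientation: [-2.115, -2.321, 0.002]
contact_force: [-4.1, 3.0, 3.6]
grip_width: 0.0119
gripper_force: 61.1
```

```bash
python3 q.py
```

```text
yaw 0.0921 Mz -0.116 [-0.15 -0.1  -0.1 ] tau7 [0.28 0.17 0.14] F [-5.   3.5  5.6] tcp [ 0.5383 -0.1788  0.2435] w 0.0121 clk 17.12
```

Request:
apply_moves(
  rows=[
    [[0,0,0],[0,0,-0.012]],
    [[0,0,-0.001],[0,0,-0.024]],
    [[0,0,-0.001],[0,0,-0.024]],
  ],
)

```text
clock: 17.5
tcp_pos: [0.5383, -0.1788, 0.2437]
orientation: [-2.026, -2.399, 0.002]
contact_force: [-4.2, 2.3, 3.5]
grip_width: 0.0117
gripper_force: 61.1
```

```bash
python3 q.py
```

```text
yaw 0.1675 Mz -0.104 [-0.1  -0.08 -0.13] tau7 [0.27 0.16 0.13] F [-4.9  2.   4.1] tcp [ 0.5383 -0.1788  0.2437] w 0.012 clk 17.6
```

Request:
apply_moves(
  rows=[
    [[0,0,0],[0,0,-0.012]],
    [[0,0,-0.001],[0,0,-0.024]],
    [[0,0,-0.001],[0,0,-0.024]],
  ],
)

```text
clock: 17.98
tcp_pos: [0.5383, -0.1788, 0.2439]
orientation: [-1.935, -2.473, 0.002]
contact_force: [-4.8, 2.5, 4.2]
grip_width: 0.0122
gripper_force: 61.0
```

```bash
python3 q.py
```

```text
yaw 0.2428 Mz -0.12 [-0.11 -0.13 -0.11] tau7 [0.27 0.15 0.12] F [-4.9  2.2  5. ] tcp [ 0.5383 -0.1788  0.2439] w 0.0118 clk 18.07
```

Request:
apply_moves(
  rows=[
    [[0,0,0],[0,0,-0.012]],
    [[0,0,-0.001],[0,0,-0.024]],
    [[0,0,-0.001],[0,0,-0.024]],
  ],
)

```text
clock: 18.45
tcp_pos: [0.539, -0.1788, 0.2443]
orientation: [-1.842, -2.545, 0.0]
contact_force: [-3.1, 1.8, 3.2]
grip_width: 0.0122
gripper_force: 60.9
```

```bash
python3 q.py
```

```text
yaw 0.3172 Mz 0.005 [0.01 0.01 0.  ] tau7 [0.2  0.08 0.02] F [-3.2  2.9  3.3] tcp [ 0.539  -0.1787  0.2442] w 0.0118 clk 18.55
```

Request:
apply_moves(
  rows=[
    [[0,0,0],[0,0,-0.012]],
    [[0,0,-0.001],[0,0,-0.024]],
    [[0,0,-0.001],[0,0,-0.024]],
  ],
)

```text
clock: 18.92
tcp_pos: [0.539, -0.1788, 0.2444]
orientation: [-1.745, -2.612, 0.0]
contact_force: [-2.6, 1.5, 2.2]
grip_width: 0.0119
gripper_force: 60.7
```

```bash
python3 q.py
```

```text
yaw 0.3924 Mz -0.053 [-0.03 -0.07 -0.06] tau7 [0.28 0.15 0.09] F [-3.1  1.9  2.6] tcp [ 0.539  -0.1788  0.2444] w 0.0121 clk 19.02
```

Request:
apply_moves(
  rows=[
    [[0,0,0],[0,0,-0.012]],
    [[0,0,-0.001],[0,0,-0.024]],
    [[0,0,-0.001],[0,0,-0.024]],
  ],
)

```text
clock: 19.4
tcp_pos: [0.5388, -0.1789, 0.2446]
orientation: [-1.645, -2.676, 0.001]
contact_force: [-5.0, 1.1, 1.7]
grip_width: 0.012
gripper_force: 60.7
```

```bash
python3 q.py
```

```text
yaw 0.4678 Mz -0.062 [-0.05 -0.06 -0.08] tau7 [0.28 0.15 0.1 ] F [-4.7  0.8  2. ] tcp [ 0.5389 -0.1789  0.2447] w 0.0123 clk 19.5
```

Request:
apply_moves(
  rows=[
    [[0,0,0],[0,0,-0.012]],
    [[0,0,-0.001],[0,0,-0.024]],
    [[0,0,-0.001],[0,0,-0.024]],
  ],
)

```text
clock: 19.88
tcp_pos: [0.5388, -0.179, 0.2448]
orientation: [-1.542, -2.736, 0.001]
contact_force: [-5.4, 0.4, 1.4]
grip_width: 0.0121
gripper_force: 60.7
```

```bash
python3 q.py
```

```text
yaw 0.544 Mz -0.073 [-0.06 -0.03 -0.12] tau7 [0.23 0.12 0.09] F [-5.4  0.9  1.9] tcp [ 0.5388 -0.179   0.2448] w 0.0117 clk 19.98
```

Request:
apply_moves(
  rows=[
    [[0,0,0],[0,0,-0.012]],
    [[0,0,-0.001],[0,0,-0.026]],
    [[0,0,-0.001],[0,0,-0.026]],
  ],
)

```text
clock: 20.35
tcp_pos: [0.5388, -0.1791, 0.2451]
orientation: [-1.431, -2.796, 0.001]
contact_force: [-3.2, 0.3, 1.5]
grip_width: 0.0118
gripper_force: 60.6
```

```bash
python3 q.py
```

```text
yaw 0.6244 Mz -0.074 [-0.09 -0.1  -0.03] tau7 [0.3  0.15 0.08] F [-3.8  0.1  1.7] tcp [ 0.5389 -0.179   0.2451] w 0.0119 clk 20.45
```

Request:
apply_moves(
  rows=[
    [[0,0,-0.0005],[0,0,-0.02]],
    [[0,0,-0.001],[0,0,-0.04]],
    [[0,0,-0.002],[0,0,-0.06]],
    [[0,0,-0.002],[0,0,-0.06]],
  ],
)

```text
clock: 20.95
tcp_pos: [0.5391, -0.1793, 0.2456]
orientation: [1.163, 2.918, -0.001]
contact_force: [-3.8, -1.3, -0.2]
grip_width: 0.012
gripper_force: 60.4
```

```bash
python3 q.py
```

```text
yaw 0.8118 Mz -0.104 [-0.11 -0.07 -0.14] tau7 [0.39 0.16 0.08] F [-3.4 -1.5 -1.1] tcp [ 0.5392 -0.1793  0.2456] w 0.0121 clk 21.05
```

Request:
apply_moves(
  rows=[
    [[0,0,-0.0005],[0,0,-0.025]],
    [[0,0,-0.001],[0,0,-0.05]],
    [[0,0,-0.002],[0,0,-0.075]],
    [[0,0,-0.003],[0,0,-0.1]],
    [[0,0,-0.004],[0,0,-0.125]],
    [[0,0,-0.005],[0,0,-0.155]],
    [[0,0,-0.005],[0,0,-0.155]],
  ],
)

```text
clock: 21.92
tcp_pos: [0.539, -0.1804, 0.2469]
orientation: [0.426, 3.112, -0.003]
contact_force: [-3.6, -3.8, -0.6]
grip_width: 0.0118
gripper_force: 60.3
```

```bash
python3 q.py; python3 - <<'E'
from h import *
f=snap("scene","s1.png");g=snap("top","t1.png")
cv2.imwrite("pics/c2.png",np.hstack([cv2.resize(f["frame"][180:330,230:430,::-1],None,fx=2,fy=2),cv2.resize(g["frame"][100:250,280:480,::-1],None,fx=2,fy=2)]))
# swing geometry
P=np.array([.5455,-.2603]);
o=telemetry.get_obs();k=o["tcp_pos"][:2]-P;print("rel",k,np.linalg.norm(k),np.degrees(np.arctan2(k[1],k[0])))
E
```

```text
yaw 1.2982 Mz -0.052 [-0.03 -0.03 -0.1 ] tau7 [0.43 0.16 0.08] F [-3.8 -3.8 -1.9] tcp [ 0.539  -0.1804  0.2469] w 0.0121 clk 22.02
rel [-0.00648834  0.0799615 ] 0.08022431083464601 94.63900717633523
```

View pics/c2.png

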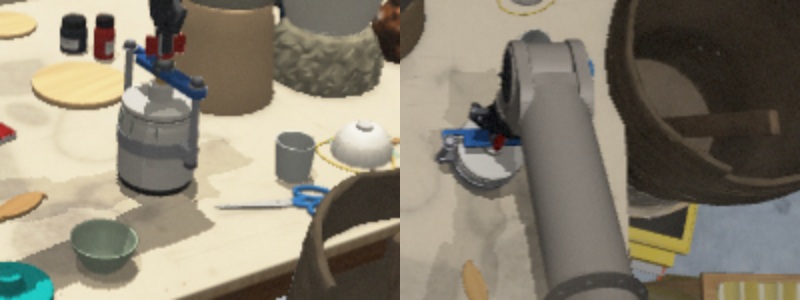

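The scene crop shows the knob now turned crosswise to the bar and gripped, with the jar otherwise undisturbed. Next is the swing arc.

```bash
cat > sw.py <<'E'
from h import *
import sys,json
def rows(dth,n,P,hold=2):
    o=telemetry.get_obs();t=R.from_rotvec(o["orientation"]).as_matrix();k=o["tcp_pos"][:2]-P;out=[]
    for i in range(1,n+1):
        a=-dth*i/n;c,s=np.cos(a),np.sin(a)
        d=np.array([[c,-s],[s,c]])@k-k
        sh=t.T@np.r_[d,0]/.25
        out.append([[round(float(x),3)+0 for x in sh[:2]]+[0],[0,0,round(dth*i/n/np.pi,4)]])
    print(json.dumps(out+[out[-1]]*hold))
    print(np.linalg.norm(k),np.degrees(np.arctan2(k[1],k[0])))
rows(float(sys.argv[1]),int(sys.argv[2]),np.array([.5468,-.2631]))
E
python3 sw.py .75 7
```

```text
[[[-0.034, 0.011, 0], [0, 0, 0.0341]], [[-0.069, 0.018, 0], [0, 0, 0.0682]], [[-0.104, 0.022, 0], [0, 0, 0.1023]], [[-0.14, 0.021, 0], [0, 0, 0.1364]], [[-0.175, 0.017, 0], [0, 0, 0.1705]], [[-0.21, 0.009, 0], [0, 0, 0.2046]], [[-0.244, -0.002, 0], [0, 0, 0.2387]], [[-0.244, -0.002, 0], [0, 0, 0.2387]], [[-0.244, -0.002, 0], [0, 0, 0.2387]]]
0.08312715645165117 95.37603662558652
```

Request:
apply_moves(
  rows=[
    [[-0.034,0.011,0],[0,0,0.034]],
    [[-0.069,0.018,0],[0,0,0.068]],
    [[-0.104,0.022,0],[0,0,0.102]],
    [[-0.14,0.021,0],[0,0,0.136]],
    [[-0.175,0.017,0],[0,0,0.17]],
    [[-0.21,0.009,0],[0,0,0.205]],
    [[-0.244,-0.002,0],[0,0,0.239]],
    [[-0.244,-0.002,0],[0,0,0.239]],
  ],
)

```text
clock: 23.12
tcp_pos: [0.5983, -0.1974, 0.247]
orientation: [1.538, 2.737, -0.002]
contact_force: [-1.3, -5.2, -2.4]
grip_width: 0.0121
gripper_force: 60.2
```

```bash
python3 q.py; python3 sw.py .77 7
```

```text
yaw 0.5485 Mz -0.043 [-0.02 -0.06 -0.05] tau7 [-0.42 -0.08  0.03] F [-1.6 -5.3 -2.6] tcp [ 0.5982 -0.1974  0.2469] w 0.0119 clk 23.23
[[[-0.035, 0.011, 0], [0, 0, 0.035]], [[-0.071, 0.018, 0], [0, 0, 0.07]], [[-0.108, 0.021, 0], [0, 0, 0.105]], [[-0.144, 0.02, 0], [0, 0, 0.1401]], [[-0.181, 0.015, 0], [0, 0, 0.1751]], [[-0.216, 0.006, 0], [0, 0, 0.2101]], [[-0.25, -0.007, 0], [0, 0, 0.2451]], [[-0.25, -0.007, 0], [0, 0, 0.2451]], [[-0.25, -0.007, 0], [0, 0, 0.2451]]]
0.08340340552574589 51.95738317098339
```

Low forces; second half.

Request:
apply_moves(
  rows=[
    [[-0.035,0.011,0],[0,0,0.035]],
    [[-0.071,0.018,0],[0,0,0.07]],
    [[-0.108,0.021,0],[0,0,0.105]],
    [[-0.144,0.02,0],[0,0,0.14]],
    [[-0.181,0.015,0],[0,0,0.175]],
    [[-0.216,0.006,0],[0,0,0.21]],
    [[-0.25,-0.007,0],[0,0,0.245]],
    [[-0.25,-0.007,0],[0,0,0.245]],
  ],
)

```text
clock: 24.22
tcp_pos: [0.6298, -0.2496, 0.2469]
orientation: [2.45, 1.965, 0.002]
contact_force: [0.4, -1.6, -3.3]
grip_width: 0.0121
gripper_force: 60.0
```

```bash
python3 q.py
```

```text
yaw -0.2173 Mz -0.047 [-0.01 -0.08 -0.04] tau7 [-0.44 -0.11  0.01] F [ 0.9 -2.1 -4.5] tcp [ 0.6297 -0.2496  0.247 ] w 0.0117 clk 24.32
```

Request:
apply_moves(
  rows=[
    [[0,0,0],[0,0,0]],
    [[0,0,0],[0,0,0]],
    [[0,0,0],[0,0,0]],
    [[0,0,0],[0,0,0]],
    [[0,0,-0.1],[0,0,0]],
    [[0,0,-0.25],[0,0,0]],
    [[0,0,-0.4],[0,0,0]],
    [[0,0,-0.5],[0,0,0]],
    [[0,0,-0.5],[0,0,0]],
  ],
  jaw=1,
)

```text
clock: 25.45
tcp_pos: [0.6299, -0.2498, 0.3746]
orientation: [2.449, 1.962, 0.004]
contact_force: [-0.1, -0.3, -0.8]
grip_width: 0.0854
gripper_force: 0.0
```

```bash
python3 q.py; python3 - <<'E'
from h import *
plan([.5385,-.1795,.37],5.5)
E
```

```text
yaw -0.2197 Mz -0.001 [ 0.05 -0.01 -0.05] tau7 [0.03 0.01 0.  ] F [ 0.1 -0.7 -0.3] tcp [ 0.6287 -0.2496  0.3712] w 0.0851 clk 25.55
shift [ 0.1949 -0.4132  0.0053] turn [-0.0003 -0.     -0.1005] | tcp [ 0.6287 -0.2496  0.3712] yaw -12.59 tilt [ 0.    -0.001 -1.   ] clock 25.55 j [ 0.51  0.43 -0.33  1.38  0.14  1.35 -0.04]
```

Request:
apply_moves(
  rows=[
    [[0.195,-0.413,0.01],[0,0,-0.1]],
    [[0.195,-0.413,0.01],[0,0,-0.1]],
    [[0.195,-0.413,0.01],[0,0,-0.1]],
    [[0.195,-0.413,0.01],[0,0,-0.1]],
    [[0.195,-0.413,0.01],[0,0,-0.1]],
  ],
)

```text
clock: 26.18
tcp_pos: [0.5394, -0.1805, 0.3689]
orientation: [-2.116, -2.322, 0.0]
contact_force: [-1.0, 0.1, 0.2]
grip_width: 0.0856
gripper_force: 0.0
```

```bash
python3 - <<'E'
from h import *
f=snap("wrist","w2.png");plan([.5385,-.1795,.173],5.5)
E
```

```text
shift [ 0.0037 -0.003   0.7839] turn [-0.0001 -0.0002 -0.001 ] | tcp [ 0.5394 -0.1804  0.369 ] yaw 5.32 tilt [ 0. -0. -1.] clock 26.23 j [ 0.56  0.25 -0.42  1.64  0.1   1.27  0.21]
```

View pics/w2.png

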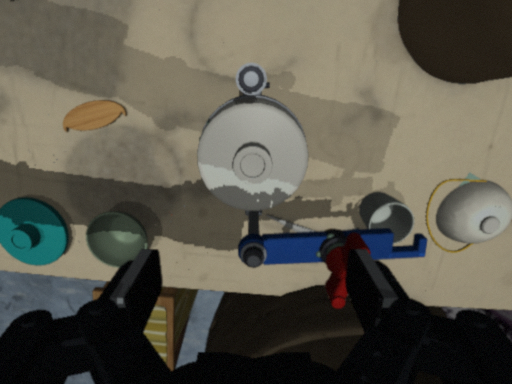

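The bar is now aside, lying from (253,249) to (425,248). The white lid's boss is at (252,161), and the turquoise look-alike is at (33,232).

```bash
python3 - <<'E'
from h import *
f=load("w2.png")
print("boss",atz(f,252.5,161,.17))
for z,n in((.145,"flange"),):
  l=atz(f,198,153,z);r=atz(f,307.5,153,z);b=atz(f,252.5,210,z);print(l,r,np.linalg.norm(l-r),"mid",(l+r)/2,"front",b,"-> y",b[1]+.0605)
g=cv2.cvtColor(f["frame"][130:190,215:290],cv2.COLOR_RGB2GRAY)
c=cv2.HoughCircles(cv2.resize(g,None,fx=4,fy=4),cv2.HOUGH_GRADIENT,1,200,param1=60,param2=20,minRadius=40,maxRadius=100);print(c)
if c is not None: 
  u,v,r=c[0,0]/4;print(atz(f,215+u,130+v,.17),2*r)
E
```

```text
boss [ 0.53773234 -0.17721705  0.17      ]
[ 0.47925703 -0.17997311  0.145     ] [ 0.59606485 -0.1690897   0.145     ] 0.11731375094079387 mid [ 0.53766094 -0.17453141  0.145     ] front [ 0.54344927 -0.24014756  0.145     ] -> y -0.17964756309044072
[[[149.5 127.5  78.9]]]
[ 0.53769039 -0.17812396  0.17      ] 39.45
```

Request:
apply_moves(
  rows=[
    [[0.01,-0.005,0.2],[0,0,0]],
    [[0.01,-0.005,0.4],[0,0,0]],
    [[0.01,-0.005,0.58],[0,0,0]],
    [[0.01,-0.005,0.68],[0,0,0]],
    [[0.01,-0.005,0.75],[0,0,0]],
    [[0.01,-0.005,0.784],[0,0,0]],
    [[0.01,-0.005,0.784],[0,0,0]],
    [[0.01,-0.005,0.784],[0,0,0]],
  ],
)

```text
clock: 27.22
tcp_pos: [0.5381, -0.1773, 0.1746]
orientation: [2.113, 2.322, 0.001]
contact_force: [1.1, -0.3, -0.7]
grip_width: 0.0852
gripper_force: 0.0
```

```bash
python3 q.py
```

```text
yaw 0.0942 Mz -0.029 [-0.02 -0.08  0.01] tau7 [-0.  0.  0.] F [-0.5  0.4 -0.1] tcp [ 0.538  -0.1774  0.1745] w 0.0854 clk 27.32
```

Request:
apply_moves(
  rows=[
    [[0,0,0],[0,0,0]],
    [[0,0,0],[0,0,0]],
    [[0,0,0],[0,0,0]],
    [[0,0,0],[0,0,0]],
    [[0,0,0],[0,0,0]],
    [[0,0,0],[0,0,0]],
    [[0,0,0],[0,0,0]],
  ],
  jaw=-1,
  newtons=60,
)

```text
clock: 28.2
tcp_pos: [0.5378, -0.1772, 0.1741]
orientation: [2.114, 2.323, 0.001]
contact_force: [-1.8, -0.9, 5.6]
grip_width: 0.0379
gripper_force: 60.2
```

```bash
python3 q.py
```

```text
yaw 0.0943 Mz 0.029 [ 0.01 -0.01  0.09] tau7 [0.01 0.01 0.01] F [-0.6 -0.6  5.5] tcp [ 0.5378 -0.1772  0.1742] w 0.038 clk 28.3
```

Request:
apply_moves(
  rows=[
    [[0,0,-0.01],[0,0,0]],
    [[0,0,-0.03],[0,0,0]],
    [[0,0,-0.06],[0,0,0]],
    [[0,0,-0.12],[0,0,0]],
    [[0,0,-0.2],[0,0,0]],
    [[0,0,-0.3],[0,0,0]],
    [[0,0,-0.4],[0,0,0]],
    [[0,0,-0.5],[0,0,0]],
    [[0,0,-0.56],[0,0,0]],
    [[0,0,-0.56],[0,0,0]],
  ],
)

```text
clock: 29.55
tcp_pos: [0.5379, -0.1773, 0.3149]
orientation: [2.113, 2.322, 0.002]
contact_force: [-0.1, 0.4, -4.7]
grip_width: 0.0381
gripper_force: 60.8
```

```bash
python3 q.py;python3 - <<'E'
from h import *
plan([.584,.1626,.315],5.4)
f=snap("wrist","w3.png");g=snap("scene","s3.png")
cv2.imwrite("pics/c3.png",np.hstack([f["frame"][:,80:440,::-1],g["frame"][:,150:512,::-1]]))
E
```

```text
yaw 0.0943 Mz -0.005 [-0.02  0.01 -0.01] tau7 [0.04 0.01 0.  ] F [-0.7 -0.2 -4.7] tcp [ 0.5369 -0.1772  0.3129] w 0.0382 clk 29.65
shift [ 1.3353  0.3157 -0.0085] turn [-0.0003 -0.0001  0.    ] | tcp [ 0.5369 -0.1772  0.3129] yaw 5.4 tilt [ 0.    -0.001 -1.   ] clock 29.65 j [ 0.56  0.28 -0.43  1.73  0.13  1.16  0.19]
```

View pics/c3.png

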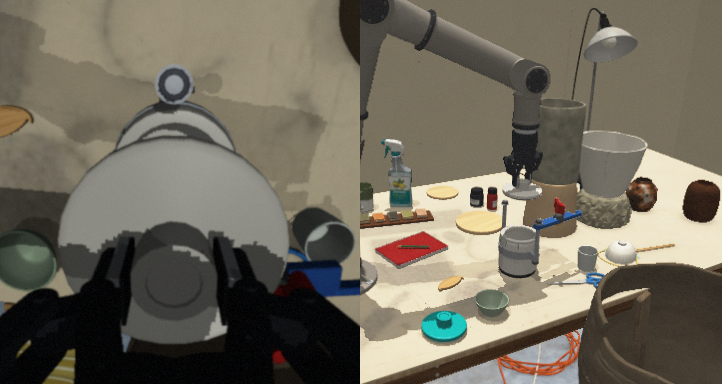

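The lid hangs level in the jaws, about 0.47 kg by the force reading, and the bystanders are in place.

Request:
apply_moves(
  rows=[
    [[0.1,0.02,0],[0,0,0]],
    [[0.25,0.06,0],[0,0,0]],
    [[0.4,0.1,0],[0,0,0]],
    [[0.55,0.13,0],[0,0,0]],
    [[0.7,0.165,0],[0,0,0]],
    [[0.8,0.19,0],[0,0,0]],
    [[0.8,0.19,0],[0,0,0]],
  ],
)

```text
clock: 30.62
tcp_pos: [0.5654, 0.0294, 0.3127]
orientation: [-2.107, -2.327, -0.0]
contact_force: [-0.2, -0.1, -3.9]
grip_width: 0.0379
gripper_force: 60.8
```

Request:
apply_moves(
  rows=[
    [[0.1,0.02,0],[0,0,0]],
    [[0.25,0.06,0],[0,0,0]],
    [[0.4,0.1,0],[0,0,0]],
    [[0.5,0.12,0],[0,0,0]],
    [[0.535,0.125,0],[0,0,0]],
    [[0.535,0.125,0],[0,0,0]],
    [[0.535,0.125,0],[0,0,0]],
  ],
)

```text
clock: 31.5
tcp_pos: [0.5846, 0.1603, 0.3132]
orientation: [2.117, 2.321, -0.002]
contact_force: [0.5, 0.0, -3.9]
grip_width: 0.0379
gripper_force: 60.9
```

```bash
python3 - <<'E'
from h import *
plan([.584,.1626,.2],5.4)
f=snap("wrist","w4.png")
hsv=cv2.cvtColor(f["frame"],cv2.COLOR_RGB2HSV)
m=cv2.inRange(hsv,(10,70,110),(28,255,255))
n,l,s,c=cv2.connectedComponentsWithStats(m)
for i in range(1,n):
    if s[i,4]>200: print(s[i],c[i])
c,_=cv2.findContours(m,cv2.RETR_EXTERNAL,cv2.CHAIN_APPROX_NONE)
c=max(c,key=cv2.contourArea)[:,0]
P=np.array([atz(f,u,v,.014)[:2] for u,v in c])
# robust fit of circle r=.095
from scipy.optimize import least_squares
r=least_squares(lambda q:np.hypot(*(P-q).T)-.095,[.584,.1626],loss="cauchy",f_scale=.001)
d=np.hypot(*(P-r.x).T)-.095;print(r.x,(abs(d)<.003).mean(),len(P))
E
```

```text
shift [ 0.0099 -0.0012  0.453 ] turn [-0.0002  0.0004 -0.0007] | tcp [0.5846 0.1603 0.3132] yaw 5.27 tilt [-0.001 -0.    -1.   ] clock 31.5 j [ 0.06  0.37 -0.57  1.63  0.21  1.2  -0.46]
[ 84   0  38  33 941] [102.67587673  13.82040383]
[ 182   67  146   91 8847] [254.60099469 110.31954335]
[0.58525787 0.16062665] 0.6380208333333334 384
```

View pics/w4.png

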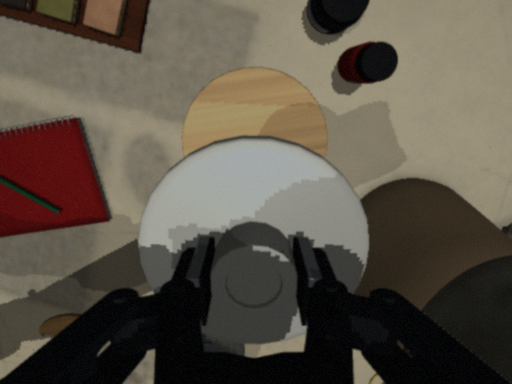

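The bat is centred under the lid (0.585, 0.161), so I'll lower.

Request:
apply_moves(
  rows=[
    [[0.005,0,0.15],[0,0,0]],
    [[0.005,0,0.3],[0,0,0]],
    [[0.005,0,0.45],[0,0,0]],
    [[0.005,0,0.6],[0,0,0]],
    [[0.005,0,0.72],[0,0,0]],
    [[0.005,0,0.82],[0,0,0]],
    [[0.005,0,0.89],[0,0,0]],
    [[0.005,0,0.94],[0,0,0]],
    [[0.005,0,0.95],[0,0,0]],
    [[0.005,0,0.95],[0,0,0]],
  ],
)

```text
clock: 32.8
tcp_pos: [0.5847, 0.1639, 0.0766]
orientation: [2.114, 2.323, 0.001]
contact_force: [0.6, 0.3, -4.0]
grip_width: 0.0381
gripper_force: 61.1
```

```bash
python3 q.py;python3 - <<'E'
from h import *
plan([.585,.1613,.066],5.4)
E
```

```text
yaw 0.0944 Mz -0.003 [-0.01 -0.01  0.02] tau7 [-0.01 -0.    0.  ] F [ 0.3 -0.1 -3.9] tcp [0.5848 0.164  0.0769] w 0.0376 clk 32.9
shift [-0.0107 -0.0002  0.0436] turn [ 0.0005 -0.0001  0.    ] | tcp [0.5848 0.164  0.0769] yaw 5.41 tilt [ 0.     0.001 -1.   ] clock 32.9 j [-0.02  0.63 -0.47  1.83  0.4   0.77 -0.61]
```

Request:
apply_moves(
  rows=[
    [[-0.009,0,0.01],[0,0,0]],
    [[-0.009,0,0.02],[0,0,0]],
    [[-0.009,0,0.03],[0,0,0]],
    [[-0.009,0,0.036],[0,0,0]],
    [[-0.009,0,0.038],[0,0,0]],
    [[-0.009,0,0.038],[0,0,0]],
  ],
)

```text
clock: 33.65
tcp_pos: [0.5844, 0.1616, 0.0666]
orientation: [-2.114, -2.324, -0.0]
contact_force: [-0.6, 0.3, -3.9]
grip_width: 0.0382
gripper_force: 61.1
```

```bash
python3 q.py
```

```text
yaw 0.0943 Mz 0.004 [ 0.04 -0.03  0.  ] tau7 [-0. -0. -0.] F [-0.5 -0.  -4.3] tcp [0.5845 0.1615 0.0666] w 0.0378 clk 33.75
```

Just above contact, so I'll creep down.

Request:
apply_moves(
  rows=[
    [[0,0,0.002],[0,0,0]],
    [[0,0,0.004],[0,0,0]],
    [[0,0,0.004],[0,0,0]],
    [[0,0,0.004],[0,0,0]],
  ],
)

```text
clock: 34.25
tcp_pos: [0.5845, 0.1615, 0.0663]
orientation: [2.114, 2.323, 0.0]
contact_force: [-3.2, -0.5, 5.7]
grip_width: 0.038
gripper_force: 62.1
```

```bash
python3 q.py
```

```text
yaw 0.0944 Mz -0.02 [ 0.03 -0.04 -0.05] tau7 [0.02 0.02 0.02] F [-3.8 -2.1  6.6] tcp [0.5845 0.1616 0.0663] w 0.0378 clk 34.35
```

Resting on the bat. Now I'll release and retreat straight up.

Request:
apply_moves(
  rows=[
    [[0,0,0],[0,0,0]],
    [[0,0,0],[0,0,0]],
    [[0,0,0],[0,0,0]],
    [[0,0,0],[0,0,0]],
    [[0,0,0],[0,0,0]],
    [[0,0,-0.1],[0,0,0]],
    [[0,0,-0.3],[0,0,0]],
    [[0,0,-0.5],[0,0,0]],
    [[0,0,-0.7],[0,0,0]],
    [[0,0,-0.7],[0,0,0]],
  ],
  jaw=1,
)

```text
clock: 35.6
tcp_pos: [0.5866, 0.1627, 0.2452]
orientation: [2.111, 2.32, 0.011]
contact_force: [0.7, 0.6, -0.9]
grip_width: 0.0851
gripper_force: 0.0
```

```bash
python3 - <<'E'
from h import *
f=snap("wrist","w5.png");g=snap("scene","s5.png")
cv2.imwrite("pics/c5.png",np.hstack([f["frame"][:,80:440,::-1],g["frame"][:,150:512,::-1]]))
E
python3 q.py
```

```text
yaw 0.0942 Mz 0.007 [ 0.01  0.02 -0.01] tau7 [ 0.01  0.   -0.  ] F [-1.6 -0.7 -0.3] tcp [0.5836 0.1609 0.2391] w 0.0854 clk 35.8
```

View pics/c5.png

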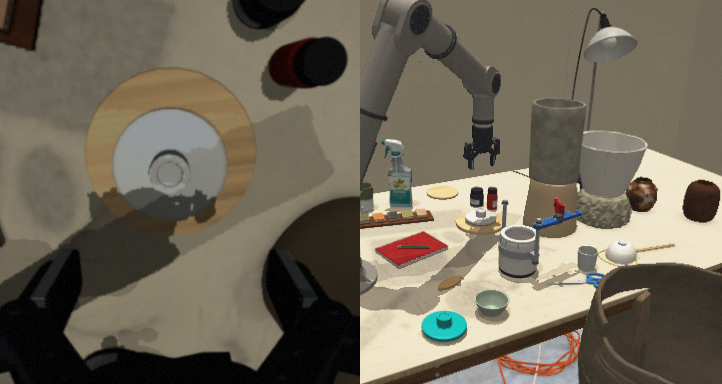

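The lid lies upright in the middle of the bat, the bar is aside, the bystanders are unmoved and the gripper is clear. Handing in.

```bash
python3 -c "
from bench import job
print(job.hand_in())"
```

```text
the job is handed in; nothing more can be done
None
```

The job is handed in at about 36 s: the screw broke free on the fifth stroke and I backed it off about 1.4 rad (a little under a quarter turn) from where it was found. The bar is swung aside, the lid lies right side up in the middle of the larger bat, and the pictures show nothing else moved.

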